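# Tip the used stoppers into the wash basket

## Robot

A 7-joint arm with a two-finger parallel gripper is mounted at the origin on the work surface. World frame = base frame: x ahead of the robot, y to its left, z up, the work surface at z = 0. Lengths are in m, angles in rad, forces in N, time in s.
With the tool pointing down it reaches from about 0.425 to 0.875 m from the base axis. Payload 8.4 kg.
Tool frame: the origin (TCP) lies at the very end of the fingers, on their centre line; the grasp point (between the pads) lies 19 mm behind it (manip.pinch_z is the distance from the TCP to the grasp point, in m); z points along the fingers, y is the direction in which the jaws open and shut (so a half turn about z gives the same grasp; the last joint's range is limited). The gripper opens to 87 mm and grips with 3 to 60 N. Pads are 19 mm wide; open, the fingers measure 117 mm over their backs; the gripper's body (75 mm by 190 mm) begins 51 mm behind the grasp point.
Start: joints at [1.099, 0.333, 0.04, 1.465, -0.013, 1.343, -0.059], TCP at [0.237, -0.605, 0.223] pointing down, gripper open.
Joint ranges: [-2.58, 2.58], [-0.38, 2.09], [-1.3, 1.39], [0.25, 2.4], [-1.5, 4.64], [0.08, 2.09], [-2.65, 2.65]. Speed limits (rad/s): [2.22, 2.22, 2.79, 2.79, 3.14, 3.14, 3.14].

## Interface

Orientations are given as [roll, pitch, yaw] about the fixed x, y, z axes, in that order (R = Rz(yaw) Ry(pitch) Rx(roll)).
In Python, from workcell import manip gives the robot as it stands.
- The arm moves only by the tool carry_out, never from a script. Its argument "moves" is a list of rows, each an object of numbers: "fingers": the finger opening in cm, from 0 to 8.7; "x", "y", "z": the shift along the tool's x, y, z in cm; "ax", "ay", "az": the turn, a rotation vector about the tool's x, y, z in rad. A call has 1 to 10 rows; each row is the pose to reach, as a shift and turn from the pose measured when the call began, along the tool's axes at that moment; what a row does not reach only later rows make up. A row lasts 1/8 s, in which the tool goes at most 62.5 mm and 10.7 degrees, less where a joint would pass 70% of its speed; a pose out of reach is approached as far as the arm can. A call with a gripper value outside its range is refused whole. The fingers move at their own pace and stop on an object; the grip force is fixed at half the most. Time passes only in rows, so rows that repeat a pose let the fingers close. It gives the time, the measured TCP pose, the force and the opening at its end, in the units of the state.
- manip.get_obs(): the state, without advancing time (a new reading comes with each control period).
- manip.read_camera(name): name is "scene" or "top"; returns (picture, depth): 420x560x3 uint8, red, green, blue; 420x560 float32, m along the optical axis (not along the pixel's ray), 0 where there is no reading.
- manip.get_calibration(name): a dict with "camera_matrix" (3x3 intrinsics, pixels), "world_from_camera" (4x4, takes a point from camera to world coordinates). Camera axes: x right, y up, looking along -z (the intrinsics and any distortion apply to the point x, -y, -z); pixel columns grow to the right and rows downward; lengths in m; the calibration is good to about 2 mm. A picture is of the moment at which its call begins. get_calibration takes no time and is no camera call.
- manip.hand_in(): hands the job in, once; it reports no verdict.
The state is a dict: "t": time; "joint_pos": joint angles; "joint_vel": joint speeds; "effort": joint torques, N m; "tool_pos": TCP position; "orientation": TCP orientation; "force": force on the tool from outside, world axes, zero at the start; "moment": the same for the moment, N m; "grip_width": finger opening in m.
Only numpy, scipy, OpenCV 4.12 (cv2) and the standard library are available. Lean on these libraries where they do the work, as an engineer would, in place of code of your own. Each camera call takes 0.05 s, during which the arm holds its last target. There are 200 camera calls.

## Task

The rubber stoppers off the culture bottles are waiting in the steel scoop tray. Take the tray by its grip, tip all six stoppers into the wire wash basket with the spout held low over it, and stand the empty tray back, level, in the middle of its grey mat. Leave the basket and everything else on the bench standing where they are.

Things in the scene. Friction and masses are not known exactly. Their poses are not given: they have to be found in the camera images.
- tray: scoop tray of 3 mm steel sheet, 0.26 kg, on the mat. Origin: centre of the floor's underside; z up, +x = pouring direction. Floor 130 (x) by 120 (y), side walls 45 high. At +x a spout instead of a wall: floor bent up 20 degrees for 40 mm. At -x the back wall starts at x = -65 and leans 35 degrees outwards from vertical up to the grip, 88 high. The load slides out fully when tipped 55 to 70 degrees nose-down.
- tray_grip (a point): centre of the tray's grip: flat black rubber pad 10 mm thick, 70 wide (tray y), 40 long, on top of the back wall and leaning as it does: in the tray's frame its length runs along (-0.57, 0, 0.82), its faces look along (0.82, 0, 0.57). At x = -114, y = 0, z = 71 mm in the tray's frame. Gripped firmly across its thickness it carries the loaded tray.
- tray_spout (a point): middle of the spout's outer edge: in the tray's frame at x = 103, y = 0, z = 15 mm
- mat: dark grey bench mat under the tray, 260 mm (x) by 190 mm (y), 3 mm thick, fixed; origin at the centre of its underside. Mat and tray stand on one side of the bench, the basket on the other, either way round; the tray always pours roughly towards the robot's left
- basket: stainless wire wash basket, open on top, 220 mm (x) by 180 mm (y) outside, walls 4 mm, rim 100 mm above the bench, inner floor 8 mm above the bench, 0.9 kg, loose on the bench; a low wire handle hangs outside each x end, reaching 16 mm out. Origin at the centre of its underside, z up.
- stopper0_center (a point): middle of one of the six solid rubber stoppers standing in the tray: dark tapered bung, 38 mm across at the wide lower end, 31 mm at the top, 34 mm high, about 30 g
- stopper1_center (a point): middle of one of the six solid rubber stoppers standing in the tray: dark tapered bung, 38 mm across at the wide lower end, 31 mm at the top, 34 mm high, about 30 g
- stopper2_center (a point): middle of one of the six solid rubber stoppers standing in the tray: dark tapered bung, 38 mm across at the wide lower end, 31 mm at the top, 34 mm high, about 30 g
- stopper3_center (a point): middle of one of the six solid rubber stoppers standing in the tray: dark tapered bung, 38 mm across at the wide lower end, 31 mm at the top, 34 mm high, about 30 g
- stopper4_center (a point): middle of one of the six solid rubber stoppers standing in the tray: dark tapered bung, 38 mm across at the wide lower end, 31 mm at the top, 34 mm high, about 30 g
- stopper5_center (a point): middle of one of the six solid rubber stoppers standing in the tray: dark tapered bung, 38 mm across at the wide lower end, 31 mm at the top, 34 mm high, about 30 g
- bottle_small: bystander: glass bottle with red screw cap, 56 mm across, 100 mm high; origin under its centre (as for all bystanders)
- bottle_mid: bystander: glass bottle with red screw cap, 70 mm across, 138 mm high
- bottle_big: bystander: glass bottle with red screw cap, 86 mm across, 176 mm high
- tube_rack: bystander: purple tube rack with capped tubes, 85 mm (x) by 215 mm (y), 90 mm high
- petri_stack: bystander: stack of petri dishes, 90 mm across, 45 mm high, standing between the mat and the basket
- beaker: bystander: glass beaker, 86 mm across, 95 mm high
Things that resemble listed ones, but are neither listed nor needed, are in the scene too. What is shaped like the part that bears stopper5_center but pink, purple or yellow is not meant.

How it is judged:
By the outcome, as a careful person would: the job done as asked, in the order asked, and still so for the second after the job is handed in, with the robot touching nothing.
It also fails if it takes over 67 s, if anything falls off the work surface, if the arm or the gripper's body presses on something with over 40 N, if the wrist force passes 120 N, or if a joint passes its speed limit or range.

## Working session

There is one attempt and no reset: what is moved stays moved. The work goes in short steps, Python scripts to look and compute and a tool call to move; the robot and the scene stay as the last step left them, time stands still between calls to the robot, and variables do not carry over. Pictures are saved under pics/ and viewed, about 8 in all and at most 12, crops included, and the job is handed in when it is done.

Besides the shell and the picture viewer there is one more tool, called after "Call:" by a JSON object that holds its "api" and its "payload", one argument or row to a line. carry_out: Moves the arm, as the interface text tells. Its arguments: {"type":"object","properties":{"moves":{"type":"array","items":{"type":"object","properties":{"fingers":{"type":"number"},"x":{"type":"number"},"y":{"type":"number"},"z":{"type":"number"},"ax":{"type":"number"},"ay":{"type":"number"},"az":{"type":"number"}}}}},"required":["moves"]}

```bash
mkdir -p pics; ls; python3 - <<'E'
from workcell import manip
import cv2,numpy as np
for n in("scene","top"):
    p,d=manip.read_camera(n); c=manip.get_calibration(n)
    cv2.imwrite(f"pics/{n}0.png",p[:,:,::-1]); np.savez(f"{n}0.npz",p=p,d=d,K=c["camera_matrix"],T=c["world_from_camera"])
    print(n,c)
print(manip.get_obs())
E
```

```text
pics
scene {'camera_matrix': array([[430.64919889,   0.        , 274.75928566],
       [  0.        , 430.64919889, 210.85363044],
       [  0.        ,   0.        ,   1.        ]]), 'world_from_camera': array([[ 0.8074828 , -0.49440606,  0.32176728,  0.94929524],
       [ 0.58982062,  0.68512854, -0.42744651, -0.4550747 ],
       [-0.0091198 ,  0.53494068,  0.8448404 ,  1.11216883],
       [ 0.        ,  0.        ,  0.        ,  1.        ]])}
top {'camera_matrix': array([[432.98262609,   0.        , 290.54361041],
       [  0.        , 432.98262609, 212.78501428],
       [  0.        ,   0.        ,   1.        ]]), 'world_from_camera': array([[ 0.02012661,  0.99553938, -0.09217514,  0.42781788],
       [-0.99940876,  0.01746261, -0.02961744,  0.06828334],
       [-0.02787571,  0.09271674,  0.99530224,  1.19863215],
       [ 0.        ,  0.        ,  0.        ,  1.        ]])}
{'t': 0.1, 'joint_pos': array([ 1.09880074,  0.3338397 ,  0.03989701,  1.46619522, -0.01339233,
        1.34334111, -0.05847261]), 'joint_vel': array([-7.97068647e-05, -1.43990908e-03,  9.75969142e-04, -2.72228925e-03,
       -5.41590485e-04,  1.12029357e-04,  4.09797994e-05]), 'effort': array([ 4.21709919e-03, -6.57813478e+01,  1.34047028e+00, -4.04704356e+01,
       -5.94191719e-02,  4.11072979e-02,  5.32976594e-05]), 'tool_pos': array([ 0.23653894, -0.60495396,  0.22174286]), 'orientation': array([-3.14007975e+00,  1.15925662e-04,  3.72786628e-01]), 'force': array([-0.21307314,  0.07001955, -1.79503446]), 'moment': array([-0.01104064,  0.02014405, -0.07019782]), 'grip_width': 0.0867137960335742}
```

View pics/top0.png

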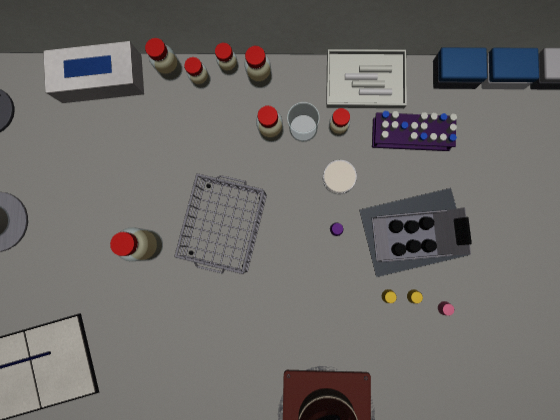

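View pics/scene0.png

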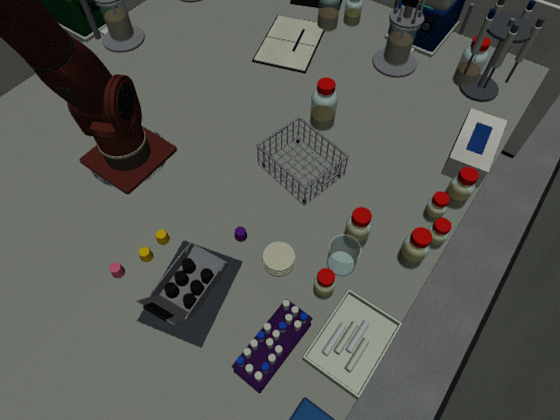

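The top view shows the basket at about (221,224). The tray with its six black bungs is at about (410,237), with the grip pad at (462,231), on the mat (415,232). The tray pours towards image left, which is +y. The scene view agrees. Next I'll enlarge the tray and basket.

```bash
cat > h.py <<'E'
import numpy as np,cv2
from scipy.spatial.transform import Rotation as R
def load(n):
    f=np.load(n); return f['p'],f['d'],f['K'],f['T']
def onplane(K,T,u,v,z):
    r=T[:3,:3]@np.array([(u-K[0,2])/K[0,0],-(v-K[1,2])/K[1,1],-1]); return T[:3,3]+r*(z-T[2,3])/r[2]
def cloud(d,K,T):
    v,u=np.mgrid[:d.shape[0],:d.shape[1]]
    P=np.stack([(u-K[0,2])/K[0,0]*d,-(v-K[1,2])/K[1,1]*d,-d],-1)
    return P@T[:3,:3].T+T[:3,3]
def proj(K,T,p):
    c=(np.asarray(p)-T[:3,3])@T[:3,:3]; return K[0,0]*c[...,0]/-c[...,2]+K[0,2], -K[1,1]*c[...,1]/-c[...,2]+K[1,2]
E
python3 - <<'E'
from h import *
p,d,K,T=load('top0.npz')
a=cv2.resize(p[180:285,355:480],None,fx=5,fy=5,interpolation=cv2.INTER_CUBIC)
a=np.clip(a.astype(float)*1.8,0,255).astype(np.uint8)
b=cv2.resize(p[165:285,165:275],None,fx=5,fy=5,interpolation=cv2.INTER_CUBIC)
cv2.imwrite('pics/tray1.png',a[:,:,::-1]); cv2.imwrite('pics/bask1.png',np.clip(b*1.5,0,255).astype(np.uint8)[:,:,::-1])
C=cloud(d,K,T)
np.set_printoptions(precision=3,suppress=True,linewidth=150)
for u,v in [(462,231),(462,225),(462,238),(457,231),(468,231),(300,300),(340,177),(390,215),(450,200)]: print(u,v,C[v,u])
Z=C[...,2]
# pad: dark, high, in region
m=np.zeros(Z.shape,bool); m[200:260,440:480]=1; m&=(Z>.05)
q=C[m]; print('pad',m.sum(),q.mean(0),q.min(0),q.max(0))
m=np.zeros(Z.shape,bool); m[160:290,165:275]=1; m&=(Z>.085)&(Z<.12)
q=C[m]; print('rim',len(q)); print(cv2.minAreaRect(q[:,:2].astype(np.float32)))
# mat
g=np.zeros(Z.shape,bool); g[185:280,355:475]=1
gray=p.mean(2); mm=g&(gray<65)
print(gray[200,445],gray[265,380],gray[290,360])
E
```

```text
462 231 [ 0.493 -0.339  0.077]
462 225 [ 0.508 -0.338  0.081]
462 238 [ 0.475 -0.339  0.077]
457 231 [ 0.493 -0.329  0.068]
468 231 [ 0.492 -0.348  0.092]
300 300 [0.301 0.073 0.004]
340 177 [ 0.634 -0.028  0.045]
390 215 [ 0.533 -0.16   0.053]
450 200 [ 0.581 -0.333  0.007]
pad 825 [ 0.492 -0.33   0.087] [ 0.428 -0.357  0.05 ] [0.554 0.068 1.199]
rim 841
((0.5006088018417358, 0.2840940058231354), (0.18382170796394348, 0.23368161916732788), 77.47024536132812)
66.66666666666667 70.33333333333333 123.66666666666667
```

View pics/tray1.png

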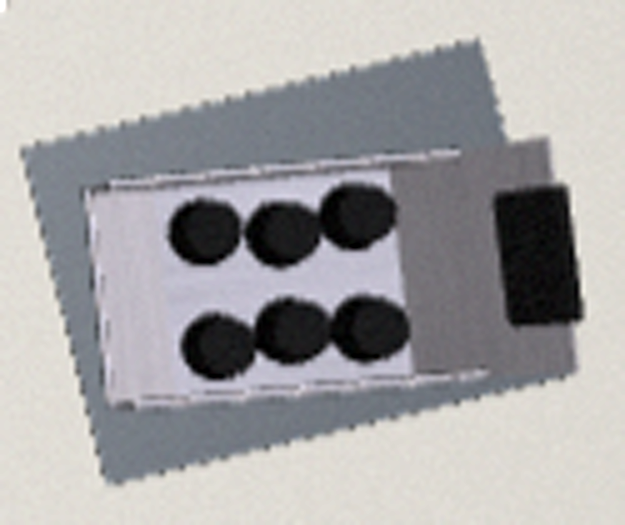

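View pics/bask1.png

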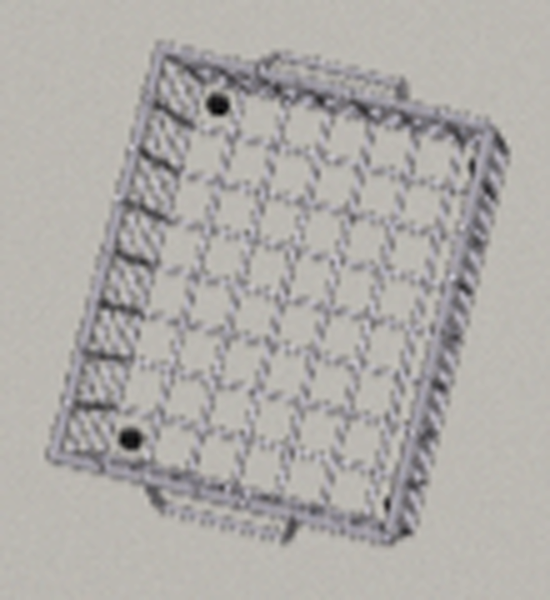

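Tray crop (5x, origin 355,180):
- Pad corners are at about (495,192), (565,185), (582,322) and (512,325).
- Spout corners are at (90,190) and (118,405).
- Mat corners are at (22,148), (478,40) and (108,484).

Basket crop (origin 165,165): rim corners are at about (160,45), (492,130), (395,535) and (55,458).

```bash
python3 - <<'E'
from h import *
from scipy.optimize import least_squares
np.set_printoptions(precision=4,suppress=True,linewidth=150)
p,d,K,T=load('top0.npz'); ps,ds,Ks,Ts=load('scene0.npz')
def px(c,o): return (np.array(c,float)+.5)/5-.5+np.array(o)
def fit(pts,pix,z0,g):
    pts=np.array(pts)
    def f(s):
        Rz=R.from_euler('z',s[2]).as_matrix(); w=pts@Rz.T+[s[0],s[1],z0]
        u,v=proj(K,T,w); return np.r_[u-pix[:,0],v-pix[:,1]]
    r=least_squares(f,g); return r.x,r.fun
tp=[(-.0985,-.035,.0575),(-.1213,-.035,.0903),(-.1213,.035,.0903),(-.0985,.035,.0575),(.103,-.06,.016),(.103,.06,.016)]
tray,res=fit(tp,px([(495,192),(565,185),(582,322),(512,325),(90,190),(118,405)],(355,180)),.003,[.5,-.2,1.6]); print('tray',tray,res)
mat,res=fit([(.13,-.095,.003),(-.13,-.095,.003),(.13,.095,.003)],px([(22,148),(478,40),(108,484)],(355,180)),0,[.5,-.2,1.7]); print('mat',mat,res)
b,res=fit([(.11,.09,.1),(.11,-.09,.1),(-.11,-.09,.1),(-.11,.09,.1)],px([(160,45),(492,130),(395,535),(55,458)],(165,165)),0,[.5,.28,-.2]); print('bask',b,res)
# cross-check in scene: overlay
im=ps[:,:,::-1].copy(); im=np.clip(im*1.6,0,255).astype(np.uint8)
def W(s,pts,z0): return np.array(pts)@R.from_euler('z',s[2]).as_matrix().T+[s[0],s[1],z0]
for s,pts,z0,c in((tray,tp,.003,(0,255,0)),(mat,[(x,y,.003) for x in(-.13,.13) for y in(-.095,.095)],0,(0,0,255)),(b,[(x,y,.1) for x in(-.11,.11) for y in(-.09,.09)],0,(255,255,0))):
    for u,v in zip(*proj(Ks,Ts,W(s,pts,z0))): cv2.circle(im,(round(u),round(v)),1,c,-1)
cv2.imwrite('pics/chk.png',cv2.resize(im[100:350,110:370],None,fx=2.3,fy=2.3,interpolation=cv2.INTER_CUBIC))
np.savez('poses.npz',tray=tray,mat=mat,b=b)
E
```

```text
tray [ 0.481  -0.2303  1.6815] [ 0.1718 -0.3098 -0.1204  0.1756  0.4344 -0.3329  0.1181 -0.3547 -0.1811  0.2909 -0.5317  0.6697]
mat [ 0.4924 -0.2344  1.8236] [-0.1447  0.3351 -0.1913 -0.0287 -0.2901  0.3027]
bask [ 0.5012  0.2817 -0.2115] [-0.1781  0.9088 -0.1412 -0.5974 -0.2144 -1.6702  1.4381  0.3696]
```

View pics/chk.png

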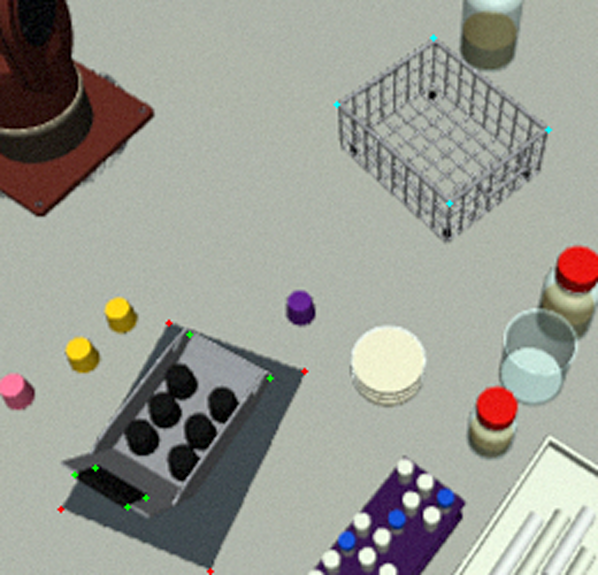

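The fits agree in both cameras: tray yaw is 96°, and the grip is at about (0.494,−0.344,0.074), which matches the depth. Next I'll plan the pregrasp.

```bash
cat >> h.py <<'E'
G=np.array([-.114,0,.071]); 
S=-1  # tool y sign
Rg=np.array([[0,S*.819,.574],[-S,0,0],[0,S*.574,-.819]])  # columns tool x,y,z in tray frame
Rg[:,0]=np.cross(Rg[:,1],Rg[:,2])
def tooltarget(tray_p,yaw,tip,back=0.):
    """TCP pose for tray origin pose (yaw, nose-down tip)"""
    Rt=R.from_euler('z',yaw).as_matrix()@R.from_euler('y',tip).as_matrix()
    Rw=Rt@Rg; return np.asarray(tray_p)+Rt@G+Rw[:,2]*(.019-back), Rw
def rows(o,targets):
    R0=R.from_euler('xyz',o['orientation']).as_matrix()
    for p,Rw in targets:
        s=R0.T@(p-o['tool_pos'])*100; a=R.from_matrix(R0.T@Rw).as_rotvec()
        print('{"x":%.2f,"y":%.2f,"z":%.2f,"ax":%.3f,"ay":%.3f,"az":%.3f}'%(*s,*a))
def show(o):
    np.set_printoptions(precision=4,suppress=True,linewidth=150)
    for k in('t','joint_pos','tool_pos','orientation','force','moment','grip_width'): print(k,o[k])
E
python3 - <<'E'
from h import *
from workcell import manip
P=np.load('poses.npz'); t=P['tray']; o=manip.get_obs()
p,Rw=tooltarget([t[0],t[1],.003],t[2],0,.11); print(p,R.from_matrix(Rw).as_euler('xyz'))
up=(p+[0,-.04,.1],Rw)
rows(o,[up,(p,Rw)])
E
```

```text
[ 0.49941519 -0.39551521  0.148529  ] [-2.53029329  0.          0.11071206]
{"x":30.65,"y":-6.21,"z":-2.67,"ax":0.606,"ay":0.080,"az":0.254}
{"x":32.11,"y":-9.92,"z":7.33,"ax":0.606,"ay":0.080,"az":0.254}
```

Call:
{"api": "carry_out", "payload": {
  "moves": [
    {"fingers": 6.0, "x": 30.7, "y": -6.2, "z": -2.7, "ax": 0.606, "ay": 0.08, "az": 0.254},
    {"fingers": 6.0, "x": 30.7, "y": -6.2, "z": -2.7, "ax": 0.606, "ay": 0.08, "az": 0.254},
    {"fingers": 6.0, "x": 30.7, "y": -6.2, "z": -2.7, "ax": 0.606, "ay": 0.08, "az": 0.254},
    {"fingers": 6.0, "x": 30.7, "y": -6.2, "z": -2.7, "ax": 0.606, "ay": 0.08, "az": 0.254},
    {"fingers": 6.0, "x": 30.7, "y": -6.2, "z": -2.7, "ax": 0.606, "ay": 0.08, "az": 0.254},
    {"fingers": 6.0, "x": 30.7, "y": -6.2, "z": -2.7, "ax": 0.606, "ay": 0.08, "az": 0.254},
    {"fingers": 6.0, "x": 30.7, "y": -6.2, "z": -2.7, "ax": 0.606, "ay": 0.08, "az": 0.254}
  ]
}}

```text
t: 0.98
tool_pos: [0.4997, -0.4354, 0.2483]
orientation: [-2.531, 0.001, 0.111]
force: [-0.6, -0.6, -1.0]
grip_width: 0.0599
```

```bash
cat > step.py <<'E'
from h import *
from workcell import manip
P=np.load('poses.npz'); t=P['tray']; o=manip.get_obs(); show(o)
E
cat step.py - <<'E' | python3
rows(o,[tooltarget([t[0],t[1],.003],t[2],0,b) for b in (.11,.05,0)])
E
```

```text
t 0.975
joint_pos [ 0.8535  0.7551 -0.0343  0.9141 -0.3514  1.9612 -0.6908]
tool_pos [ 0.4997 -0.4354  0.2483]
orientation [-2.5306  0.0013  0.1112]
force [-0.6026 -0.5907 -1.0311]
moment [-0.659  -0.0823  0.055 ]
grip_width 0.05990180960002133
{"x":0.42,"y":2.47,"z":10.45,"ax":0.000,"ay":0.001,"az":-0.000}
{"x":0.43,"y":2.47,"z":16.45,"ax":0.000,"ay":0.001,"az":-0.000}
{"x":0.44,"y":2.47,"z":21.45,"ax":0.000,"ay":0.001,"az":-0.000}
```

```bash
cat > kin.py <<'E'
from h import *
from itertools import product
from scipy.optimize import least_squares
D=[([1.0988,.33384,.0399,1.4662,-.01339,1.34334,-.05847],[.23654,-.60495,.22174],[-3.14008,.0001,.37279]),
   ([.8535,.7551,-.0343,.9141,-.3514,1.9612,-.6908],[.4997,-.4354,.2483],[-2.5306,.0013,.1112])]
E=lambda a,x:R.from_euler(a,x)
def fk(k,s,q):
    c,h,L1,L2,L3,c7,d=k
    r=E('z',c+s[0]*q[0]); p=np.array([0,0,h]); r=r*E('y',q[1]); p=p+r.apply([0,0,L1])
    r=r*E('z',s[1]*q[2])*E('y',q[3]); p=p+r.apply([0,0,L2])
    r=r*E('z',s[2]*q[4])*E('y',q[5]); p=p+r.apply([d,0,L3])
    return p,r*E('z',s[3]*q[6]+c7)
def err(k,s): 
    e=[]
    for q,p,a in D:
        P,r=fk(k,s,q); e+=list((P-p)*5)+list((r.inv()*E('xyz',a)).as_rotvec())
    return np.array(e)
def fitk():
    best=None
    for s in product((1,-1),repeat=4):
        for c in(-2.3,-.1,1.5,3):
            for c7 in (0,1.57,3.14,-1.57):
                f=least_squares(err,[c,.35,.4,.4,.2,c7,0],args=(s,))
                if best is None or f.cost<best[0]: best=(f.cost,s,f.x)
    return best
E
cat > fit.py <<'E'
from kin import *
b=fitk(); print(b); np.savez('kin.npz',s=b[1],k=b[2]); print(err(b[2],b[1]))
E
python3 fit.py
```

```text
(np.float64(0.000767556730289541), (-1, -1, -1, -1), array([-0.0654102 ,  0.27310818,  0.44597198,  0.50234627,  0.3586676 ,
       -4.77190709, -0.01490045]))
[ 6.96555753e-03  2.31306502e-03  2.63667110e-05 -8.77500279e-06
 -7.99493917e-05 -5.89441064e-03 -5.30915186e-04 -1.56723814e-05
 -2.63667110e-05  1.04181924e-03 -3.75550354e-02  5.89441067e-03]
```

```bash
cat > plan.py <<'E'
from kin import *
f=np.load('kin.npz'); k,s=f['k'],f['s']
lo=np.array([-2.58,-.38,-1.3,.25,-1.5,.08,-2.65]); hi=np.array([2.58,2.09,1.39,2.4,4.64,2.09,2.65])
def ik(p,Rw,q0):
    r=R.from_matrix(Rw)
    def e(q):
        P,rr=fk(k,s,q); return np.r_[(P-p)*10,(rr.inv()*r).as_rotvec()*3,.01*(q-q0)]
    g=least_squares(e,np.clip(q0,lo+.01,hi-.01),bounds=(lo,hi)); return g.x,np.abs(g.fun[:6]).max()
E
cat > chk.py <<'E'
from plan import *
np.set_printoptions(precision=2,suppress=True,linewidth=150)
P=np.load('poses.npz'); t=P['tray'];m=P['mat'];b=P['b']
q=np.array(D[-1][0])
def spout(yaw,tip,sp):
    Rt=R.from_euler('z',yaw).as_matrix()@R.from_euler('y',tip).as_matrix(); return np.array(sp)-Rt@[.103,0,.015]
by=b[:2]+.04*np.array([np.sin(b[2]),-np.cos(b[2])])
for n,T in [('pre',tooltarget([t[0],t[1],.003],t[2],0,.11)),('g',tooltarget([t[0],t[1],.003],t[2],0)),('lift',tooltarget([t[0],t[1],.13],t[2],0)),
  ]+[(f'p{y:.2f}/{a}',tooltarget(spout(y,np.radians(a),[*by,.125]),y,np.radians(a))) for y in(1.36,1.68) for a in(0,20,40,60,68)]+[('place',tooltarget([m[0],m[1],.003],m[2],0))]:
    if n.startswith('p1.68/0') : q=qs
    q,e=ik(*T,q); print(n,T[0],q,round(e,4))
    if n=='lift': qs=q
E
python3 chk.py
```

```text
pre [ 0.5  -0.4   0.15] [ 0.81  0.75 -0.03  1.13 -0.32  1.77 -0.66] 0.0
g [ 0.49 -0.33  0.06] [ 0.77  0.72 -0.05  1.37 -0.33  1.56 -0.63] 0.0
lift [ 0.49 -0.33  0.19] [ 0.78  0.6  -0.05  1.28 -0.34  1.75 -0.7 ] 0.0
p1.36/0 [0.45 0.04 0.17] [ 0.57 -0.02 -0.26  2.13 -0.65  1.23 -1.18] 0.0001
p1.36/20 [0.46 0.07 0.23] [ 0.49 -0.16 -0.46  1.98 -0.35  1.29 -1.65] 0.0
p1.36/40 [0.47 0.11 0.29] [ 0.35 -0.05 -0.68  1.76  0.04  1.47 -2.12] 0.0
p1.36/60 [0.48 0.18 0.32] [-0.04  0.26 -0.72  1.48  0.44  1.81 -2.51] 0.0
p1.36/68 [0.48 0.2  0.33] [-0.2   0.4  -0.7   1.35  0.57  1.97 -2.61] 0.0
p1.68/0 [0.52 0.04 0.17] [ 0.47  0.25 -0.27  1.83 -0.51  1.35 -1.07] 0.0
p1.68/20 [0.51 0.06 0.23] [ 0.34  0.06 -0.37  1.79 -0.24  1.34 -1.42] 0.0
p1.68/40 [0.51 0.11 0.29] [ 0.16  0.03 -0.51  1.69  0.1   1.44 -1.82] 0.0
p1.68/60 [0.5  0.17 0.32] [-0.13  0.19 -0.6   1.54  0.47  1.69 -2.2 ] 0.0
p1.68/68 [0.5  0.2  0.33] [-0.26  0.29 -0.62  1.46  0.61  1.82 -2.31] 0.0
place [ 0.52 -0.33  0.06] [ 1.11  0.92 -0.71  1.24  0.14  1.61 -0.85] 0.0
```

Call:
{"api": "carry_out", "payload": {
  "moves": [
    {"fingers": 6.0, "x": 0.43, "y": 2.47, "z": 5},
    {"fingers": 6.0, "x": 0.43, "y": 2.47, "z": 10},
    {"fingers": 6.0, "x": 0.43, "y": 2.47, "z": 13},
    {"fingers": 6.0, "x": 0.43, "y": 2.47, "z": 16},
    {"fingers": 6.0, "x": 0.43, "y": 2.47, "z": 16.4}
  ]
}}

```text
invalid input at $.moves[0]: expected keys fingers, x, y, z, ax, ay, az
```

```bash
cat step.py - <<'E' | python3
rows(o,[tooltarget([t[0],t[1],.003],t[2],0,b) for b in (.05,0,)])
p,d=manip.read_camera('top')
c=cv2.resize(p[170:290,350:500],None,fx=4,fy=4,interpolation=cv2.INTER_CUBIC)
p2,d2=manip.read_camera('scene')
c2=cv2.resize(p2[220:360,110:260],None,fx=4,fy=4,interpolation=cv2.INTER_CUBIC)[:480]
cv2.imwrite('pics/pre.png',np.clip(cv2.resize(np.hstack([c,c2])*1.6,(800,320)),0,255)[:,:,::-1])
E
```

```text
t 0.975
joint_pos [ 0.8535  0.7551 -0.0343  0.9141 -0.3514  1.9612 -0.6908]
tool_pos [ 0.4997 -0.4354  0.2483]
orientation [-2.5306  0.0013  0.1112]
force [-0.6026 -0.5907 -1.0311]
moment [-0.659  -0.0823  0.055 ]
grip_width 0.05990180960002133
{"x":0.43,"y":2.47,"z":16.45,"ax":0.000,"ay":0.001,"az":-0.000}
{"x":0.44,"y":2.47,"z":21.45,"ax":0.000,"ay":0.001,"az":-0.000}[ WARN:0@3.874] global loadsave.cpp:1063 imwrite_ Unsupported depth image for selected encoder is fallbacked to CV_8U.
```

View pics/pre.png

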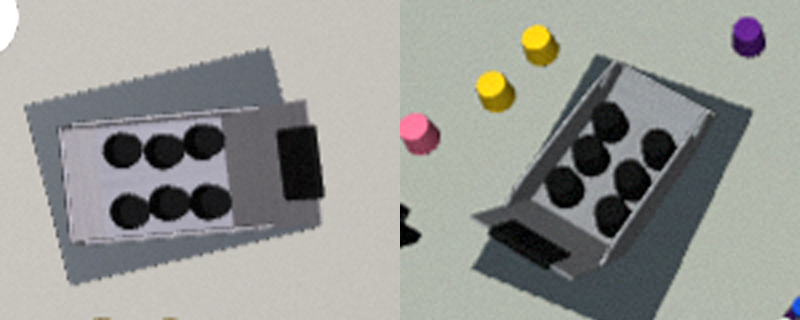

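The move was refused because every row needs all the keys. The tray hasn't been touched, and the gripper isn't in either crop yet. I'll resend it.

Call:
{"api": "carry_out", "payload": {
  "moves": [
    {"fingers": 6.0, "x": 0.43, "y": 2.47, "z": 5, "ax": 0, "ay": 0, "az": 0},
    {"fingers": 6.0, "x": 0.43, "y": 2.47, "z": 10, "ax": 0, "ay": 0, "az": 0},
    {"fingers": 6.0, "x": 0.43, "y": 2.47, "z": 13, "ax": 0, "ay": 0, "az": 0},
    {"fingers": 6.0, "x": 0.43, "y": 2.47, "z": 16, "ax": 0, "ay": 0, "az": 0},
    {"fingers": 6.0, "x": 0.43, "y": 2.47, "z": 16.4, "ax": 0, "ay": 0, "az": 0}
  ]
}}

```text
t: 1.7
tool_pos: [0.4929, -0.3625, 0.099]
orientation: [-2.529, 0.004, 0.108]
force: [0.1, 0.3, 0.1]
grip_width: 0.0598
```

```bash
cat step.py - <<'E' | python3
rows(o,[tooltarget([t[0],t[1],.003],t[2],0,b) for b in (.05,0,)])
p,d=manip.read_camera('top')
c=cv2.resize(p[170:290,370:520],None,fx=4,fy=4,interpolation=cv2.INTER_CUBIC)
p2,d2=manip.read_camera('scene')
c2=cv2.resize(p2[230:350,100:250],None,fx=4,fy=4,interpolation=cv2.INTER_CUBIC)
cv2.imwrite('pics/pre2.png',np.clip(cv2.resize(np.hstack([c,c2])*1.6,(800,320)),0,255).astype(np.uint8)[:,:,::-1])
E
```

```text
t 1.7
joint_pos [ 0.8171  0.7145 -0.0582  1.2919 -0.339   1.6245 -0.6337]
tool_pos [ 0.4929 -0.3625  0.099 ]
orientation [-2.5291  0.0038  0.1076]
force [0.1274 0.2741 0.0589]
moment [-0.5913 -0.0586 -0.0326]
grip_width 0.0598471641335256
{"x":0.28,"y":-0.10,"z":0.02,"ax":-0.001,"ay":0.001,"az":-0.005}
{"x":0.28,"y":-0.09,"z":5.02,"ax":-0.001,"ay":0.001,"az":-0.005}
```

View pics/pre2.png

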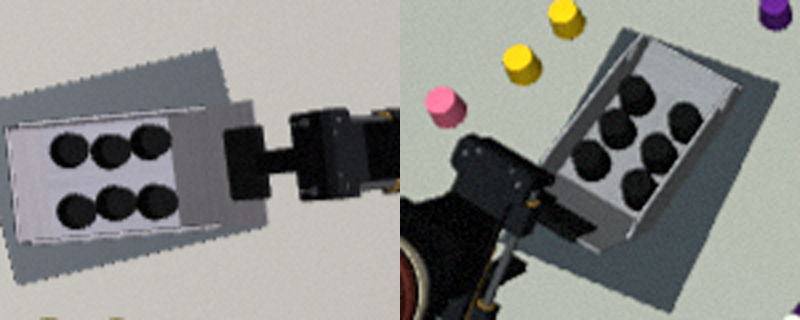

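The fingers are centred on the pad: finger at row 160, pad spanning rows 125–200. I'll advance and close.

Call:
{"api": "carry_out", "payload": {
  "moves": [
    {"fingers": 6.0, "x": 0.28, "y": -0.1, "z": 2, "ax": 0, "ay": 0, "az": -0.005},
    {"fingers": 6.0, "x": 0.28, "y": -0.1, "z": 4, "ax": 0, "ay": 0, "az": -0.005},
    {"fingers": 6.0, "x": 0.28, "y": -0.1, "z": 5, "ax": 0, "ay": 0, "az": -0.005},
    {"fingers": 6.0, "x": 0.28, "y": -0.1, "z": 5, "ax": 0, "ay": 0, "az": -0.005}
  ]
}}

```text
t: 2.3
tool_pos: [0.4934, -0.334, 0.0598]
orientation: [-2.531, -0.001, 0.112]
force: [0.4, 1.1, -0.1]
grip_width: 0.0596
```

Call:
{"api": "carry_out", "payload": {
  "moves": [
    {"fingers": 3.0, "x": 0, "y": 0, "z": 0, "ax": 0, "ay": 0, "az": 0},
    {"fingers": 2.2, "x": 0, "y": 0, "z": 0, "ax": 0, "ay": 0, "az": 0},
    {"fingers": 1.8, "x": 0, "y": 0, "z": 0, "ax": 0, "ay": 0, "az": 0},
    {"fingers": 1.4, "x": 0, "y": 0, "z": 0, "ax": 0, "ay": 0, "az": 0},
    {"fingers": 1.0, "x": 0, "y": 0, "z": 0, "ax": 0, "ay": 0, "az": 0},
    {"fingers": 0, "x": 0, "y": 0, "z": 0, "ax": 0, "ay": 0, "az": 0},
    {"fingers": 0, "x": 0, "y": 0, "z": 0, "ax": 0, "ay": 0, "az": 0},
    {"fingers": 0, "x": 0, "y": 0, "z": 0, "ax": 0, "ay": 0, "az": 0}
  ]
}}

```text
t: 3.3
tool_pos: [0.4933, -0.3327, 0.0609]
orientation: [-2.528, -0.001, 0.113]
force: [-3.1, 3.5, 7.9]
grip_width: 0.0097
```

```bash
cat > wp.py <<'E'
from plan import *
def sp2o(yaw,tip,sp):
    Rt=R.from_euler('z',yaw).as_matrix()@R.from_euler('y',tip).as_matrix(); return np.array(sp)-Rt@[.103,0,.015]
E
cat step.py - <<'E' | python3
# grasp transform: assume tray unmoved; planned vs. measured
p,Rw=tooltarget([t[0],t[1],.003],t[2],0); print(p-o['tool_pos'],(R.from_matrix(Rw).inv()*R.from_euler('xyz',o['orientation'])).as_rotvec())
E
```

```text
t 3.3
joint_pos [ 0.7994  0.7119 -0.0712  1.3824 -0.3453  1.5318 -0.624 ]
tool_pos [ 0.4933 -0.3327  0.0609]
orientation [-2.5282 -0.0006  0.1128]
force [-3.1014  3.4998  7.8584]
moment [1.2725 0.5678 0.2376]
grip_width 0.009656686233146892
[-0.0008 -0.0001 -0.0025] [ 0.0021 -0.0007 -0.002 ]
```

The grip holds at 9.7 mm on the 10 mm pad. I'll lift gently, using the measured grasp as the reference.

```bash
python3 - <<'E'
import numpy as np
np.savez('grasp.npz',p=[0.4933,-0.3327,0.0609],a=[-2.5282,-0.0006,0.1128])
E
cat > wp.py <<'E'
from plan import *
g=np.load('grasp.npz'); _t=np.load('poses.npz')['tray']
R0=R.from_euler('z',_t[2]); Rrel=R0.inv()*R.from_euler('xyz',g['a']); prel=R0.inv().apply(g['p']-[_t[0],_t[1],.003])
def tool(o,yaw,tip):
    r=R.from_euler('z',yaw)*R.from_euler('y',tip); return np.asarray(o)+r.apply(prel),(r*Rrel).as_matrix()
def sp2o(yaw,tip,sp):
    r=R.from_euler('z',yaw)*R.from_euler('y',tip); return np.array(sp)-r.apply([.103,0,.015])
E
cat step.py - <<'E' | python3
from wp import *
rows(o,[tool([t[0],t[1],.003+h],t[2],0) for h in (.005,.015,.03,.05,.07,.09,.11,.125,.135,.14)])
E
```

```text
t 3.3
joint_pos [ 0.7994  0.7119 -0.0712  1.3824 -0.3453  1.5318 -0.624 ]
tool_pos [ 0.4933 -0.3327  0.0609]
orientation [-2.5282 -0.0006  0.1128]
force [-3.1014  3.4998  7.8584]
moment [1.2725 0.5678 0.2376]
grip_width 0.009656686233146892
{"x":0.00,"y":-0.28,"z":-0.41,"ax":0.000,"ay":0.000,"az":-0.000}
{"x":0.00,"y":-0.86,"z":-1.23,"ax":0.000,"ay":0.000,"az":-0.000}
{"x":0.00,"y":-1.72,"z":-2.46,"ax":0.000,"ay":0.000,"az":-0.000}
{"x":0.00,"y":-2.87,"z":-4.09,"ax":0.000,"ay":0.000,"az":-0.000}
{"x":0.00,"y":-4.03,"z":-5.73,"ax":0.000,"ay":0.000,"az":-0.000}
{"x":0.01,"y":-5.18,"z":-7.36,"ax":0.000,"ay":0.000,"az":-0.000}
{"x":0.01,"y":-6.33,"z":-9.00,"ax":0.000,"ay":0.000,"az":-0.000}
{"x":0.01,"y":-7.19,"z":-10.23,"ax":0.000,"ay":0.000,"az":-0.000}
{"x":0.01,"y":-7.77,"z":-11.04,"ax":0.000,"ay":0.000,"az":-0.000}
{"x":0.01,"y":-8.06,"z":-11.45,"ax":0.000,"ay":0.000,"az":-0.000}
```

Call:
{"api": "carry_out", "payload": {
  "moves": [
    {"fingers": 0, "x": 0, "y": -0.28, "z": -0.41, "ax": 0, "ay": 0, "az": 0},
    {"fingers": 0, "x": 0, "y": -0.86, "z": -1.23, "ax": 0, "ay": 0, "az": 0},
    {"fingers": 0, "x": 0, "y": -1.72, "z": -2.46, "ax": 0, "ay": 0, "az": 0},
    {"fingers": 0, "x": 0, "y": -2.87, "z": -4.1, "ax": 0, "ay": 0, "az": 0},
    {"fingers": 0, "x": 0, "y": -4.03, "z": -5.73, "ax": 0, "ay": 0, "az": 0},
    {"fingers": 0, "x": 0, "y": -5.18, "z": -7.36, "ax": 0, "ay": 0, "az": 0},
    {"fingers": 0, "x": 0, "y": -6.33, "z": -9.0, "ax": 0, "ay": 0, "az": 0},
    {"fingers": 0, "x": 0, "y": -7.2, "z": -10.2, "ax": 0, "ay": 0, "az": 0},
    {"fingers": 0, "x": 0, "y": -7.8, "z": -11.0, "ax": 0, "ay": 0, "az": 0},
    {"fingers": 0, "x": 0, "y": -8.0, "z": -11.4, "ax": 0, "ay": 0, "az": 0}
  ]
}}

```text
t: 4.55
tool_pos: [0.4933, -0.3328, 0.2006]
orientation: [-2.528, -0.001, 0.113]
force: [0.9, 0.4, -4.9]
grip_width: 0.0097
```

```bash
cat > look.py <<'E'
from h import *
from workcell import manip
import sys
o=manip.get_obs(); show(o); np.savez('cur.npz',p=o['tool_pos'],a=o['orientation'])
def look(name,u0,u1,v0,v1,us,ue,vs,ve):
    p,d=manip.read_camera('top'); p2,d2=manip.read_camera('scene')
    c=manip.get_calibration('top'); np.savez(name+'_top.npz',p=p,d=d,K=c["camera_matrix"],T=c["world_from_camera"])
    c=manip.get_calibration('scene'); np.savez(name+'_scene.npz',p=p2,d=d2,K=c["camera_matrix"],T=c["world_from_camera"])
    a=cv2.resize(p[v0:v1,u0:u1],(400,400*(v1-v0)//(u1-u0)),interpolation=cv2.INTER_CUBIC)
    b=cv2.resize(p2[vs:ve,us:ue],(400,400*(ve-vs)//(ue-us)),interpolation=cv2.INTER_CUBIC)
    h=max(len(a),len(b)); im=np.zeros((h,800,3)); im[:len(a),:400]=a; im[:len(b),400:]=b
    cv2.imwrite(f'pics/{name}.png',np.clip(im*1.6,0,255).astype(np.uint8)[:,:,::-1])
def tiltfit(name,reg,zmin=.05):
    """fit plane to the tray floor pixels in top depth"""
    p,d,K,T=load(name+'_top.npz'); C=cloud(d,K,T)
    return C,p
E
cat look.py - <<'E' | python3
look('lift',340,520,170,305,80,280,180,330)
C,p=tiltfit('lift',None)
from wp import *
# predicted tray pose from tool
r=R.from_euler('xyz',o['orientation'])*Rrel.inv(); tp=o['tool_pos']-r.apply(prel)
print('tray pred',tp,r.as_euler('zyx'))
# floor plane: bright pixels near predicted floor
Q=(C.reshape(-1,3)-tp)@r.as_matrix(); br=p.reshape(-1,3).mean(1)
m=(abs(Q[:,0])<.06)&(abs(Q[:,1])<.05)&(abs(Q[:,2]-.003)<.012)&(br>75)
A=np.c_[Q[m][:,:2],np.ones(m.sum())]; s=np.linalg.lstsq(A,Q[m][:,2],rcond=None)[0]; print(m.sum(),'slope x,y, z0',s)
E
```

```text
t 4.55
joint_pos [ 0.7975  0.5931 -0.0699  1.2734 -0.36    1.7444 -0.7048]
tool_pos [ 0.4933 -0.3328  0.2006]
orientation [-2.5284 -0.0008  0.1129]
force [ 0.9057  0.3559 -4.8938]
moment [-1.5692 -0.192  -0.0129]
grip_width 0.00972974807388761
tray pred [ 0.481  -0.2305  0.1427] [ 1.6817 -0.0002 -0.0002]
757 slope x,y, z0 [-0.0034 -0.0032  0.0017]
```

View pics/lift.png

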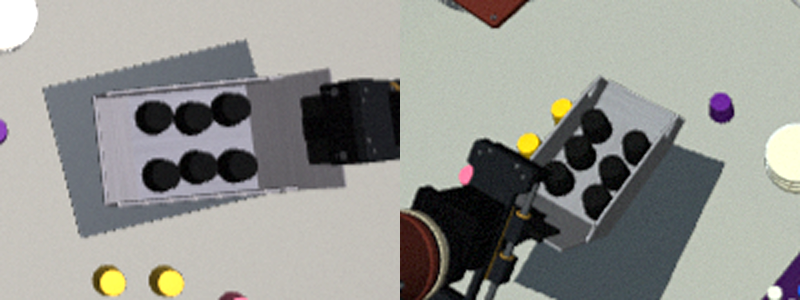

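The tray is level (fitted slopes about 0.003) and all six bungs are aboard: three per row, with tops at (153..230,115) and (160..237,165) in the left pane. Next is the carry to the basket.

```bash
cat >> wp.py <<'E'
_b=np.load('poses.npz')['b']; Rb=R.from_euler('z',_b[2])
SP=Rb.apply([.01,-.04,0])[:2]+_b[:2]; YAW=1.68
def ease(A,B,n=10):
    """A,B=(origin,yaw,tip)"""
    out=[]
    for i in range(1,n+1):
        f=(1-np.cos(np.pi*i/n))/2; out.append(tool(*[np.asarray(a)*(1-f)+np.asarray(b)*f for a,b in zip(A,B)]))
    return out
def trayof(o):
    r=R.from_euler('xyz',o['orientation'])*Rrel.inv(); return o['tool_pos']-r.apply(prel),*r.as_euler('zyx')[:2]
E
cat step.py - <<'E' | python3
from wp import *
A=trayof(o); B=(sp2o(YAW,0,[*SP,.15]),YAW,0.); M=((A[0]+B[0])/2,YAW,0.); print(A,B)
M[0][2]=.143
rows(o,ease(A,M)); print(); rows(o,[tool(*B)])
q=o['joint_pos']
for i in range(1,4): q,e=ik(*tool(A[0]+(B[0]-A[0])*i/3,YAW,0.),q); print(q,e)
E
```

```text
t 4.65
joint_pos [ 0.7976  0.5935 -0.0697  1.2736 -0.36    1.744  -0.7046]
tool_pos [ 0.4932 -0.333   0.2002]
orientation [-2.5283 -0.0006  0.1127]
force [ 0.1436 -0.0919 -4.8454]
moment [-1.7252 -0.1392  0.0444]
grip_width 0.009687689766111524
(array([ 0.481 , -0.2306,  0.1423]), np.float64(1.6814523412120188), np.float64(2.6712185093202834e-05)) (array([0.5138, 0.1381, 0.135 ]), 1.68, 0.0)
{"x":0.09,"y":-0.36,"z":0.25,"ax":0.000,"ay":0.000,"az":0.000}
{"x":0.35,"y":-1.42,"z":0.99,"ax":0.000,"ay":0.000,"az":0.000}
{"x":0.76,"y":-3.06,"z":2.14,"ax":0.000,"ay":0.000,"az":0.000}
{"x":1.27,"y":-5.14,"z":3.59,"ax":0.000,"ay":0.000,"az":0.000}
{"x":1.84,"y":-7.43,"z":5.19,"ax":0.000,"ay":0.000,"az":0.001}
{"x":2.41,"y":-9.73,"z":6.79,"ax":0.000,"ay":0.001,"az":0.001}
{"x":2.93,"y":-11.80,"z":8.24,"ax":0.000,"ay":0.001,"az":0.001}
{"x":3.34,"y":-13.45,"z":9.39,"ax":0.000,"ay":0.001,"az":0.001}
{"x":3.60,"y":-14.50,"z":10.13,"ax":0.000,"ay":0.001,"az":0.001}
{"x":3.69,"y":-14.87,"z":10.38,"ax":0.000,"ay":0.001,"az":0.001}

{"x":7.39,"y":-29.23,"z":21.47,"ax":0.000,"ay":0.001,"az":0.001}
[ 0.6953  0.4383 -0.1203  1.5015 -0.3846  1.6419 -0.8196] 1.0236291916040218e-05
[ 0.5911  0.3209 -0.1894  1.6705 -0.4449  1.5218 -0.9468] 8.03558882232607e-06
[ 0.4727  0.2487 -0.2733  1.7738 -0.5069  1.3996 -1.0961] 6.612833042675701e-06
```

Call:
{"api": "carry_out", "payload": {
  "moves": [
    {"fingers": 0, "x": 0.09, "y": -0.36, "z": 0.25, "ax": 0, "ay": 0, "az": 0},
    {"fingers": 0, "x": 0.35, "y": -1.42, "z": 0.99, "ax": 0, "ay": 0, "az": 0},
    {"fingers": 0, "x": 0.76, "y": -3.06, "z": 2.14, "ax": 0, "ay": 0, "az": 0},
    {"fingers": 0, "x": 1.27, "y": -5.14, "z": 3.59, "ax": 0, "ay": 0, "az": 0},
    {"fingers": 0, "x": 1.84, "y": -7.43, "z": 5.19, "ax": 0, "ay": 0, "az": 0},
    {"fingers": 0, "x": 2.41, "y": -9.73, "z": 6.79, "ax": 0, "ay": 0, "az": 0},
    {"fingers": 0, "x": 2.93, "y": -11.8, "z": 8.24, "ax": 0, "ay": 0, "az": 0},
    {"fingers": 0, "x": 3.34, "y": -13.45, "z": 9.39, "ax": 0, "ay": 0, "az": 0},
    {"fingers": 0, "x": 3.6, "y": -14.5, "z": 10.13, "ax": 0, "ay": 0, "az": 0},
    {"fingers": 0, "x": 3.69, "y": -14.87, "z": 10.38, "ax": 0, "ay": 0, "az": 0}
  ]
}}

```text
t: 5.9
tool_pos: [0.5095, -0.1479, 0.2009]
orientation: [-2.528, -0.001, 0.113]
force: [0.1, 0.1, -3.6]
grip_width: 0.0096
```

Call:
{"api": "carry_out", "payload": {
  "moves": [
    {"fingers": 0, "x": 0.09, "y": -0.36, "z": 0.27, "ax": 0, "ay": 0, "az": 0},
    {"fingers": 0, "x": 0.35, "y": -1.37, "z": 1.06, "ax": 0, "ay": 0, "az": 0},
    {"fingers": 0, "x": 0.76, "y": -2.96, "z": 2.29, "ax": 0, "ay": 0, "az": 0},
    {"fingers": 0, "x": 1.27, "y": -4.96, "z": 3.83, "ax": 0, "ay": 0, "az": 0},
    {"fingers": 0, "x": 1.84, "y": -7.18, "z": 5.54, "ax": 0, "ay": 0, "az": 0},
    {"fingers": 0, "x": 2.41, "y": -9.4, "z": 7.25, "ax": 0, "ay": 0, "az": 0},
    {"fingers": 0, "x": 2.93, "y": -11.4, "z": 8.8, "ax": 0, "ay": 0, "az": 0},
    {"fingers": 0, "x": 3.34, "y": -12.99, "z": 10.03, "ax": 0, "ay": 0, "az": 0},
    {"fingers": 0, "x": 3.6, "y": -14.0, "z": 10.82, "ax": 0, "ay": 0, "az": 0},
    {"fingers": 0, "x": 3.69, "y": -14.36, "z": 11.09, "ax": 0, "ay": 0, "az": 0}
  ]
}}

```text
t: 7.15
tool_pos: [0.5256, 0.0369, 0.1929]
orientation: [-2.528, -0.001, 0.114]
force: [0.5, -1.1, -4.6]
grip_width: 0.0098
```

```bash
cat step.py - <<'E' | python3
from wp import *
A=trayof(o); print(A, 'spout',A[0]+(R.from_euler('z',A[1])*R.from_euler('y',A[2])).apply([.103,0,.015]),SP)
out=[]
d=lambda z,a:tool(sp2o(YAW,np.radians(a),[*SP,z]),YAW,np.radians(a))
L=[d(z,a) for z,a in [(.147,1),(.142,3),(.136,6),(.132,9),(.128,12),(.126,15),(.125,18),(.125,21),(.125,24),(.125,27)]]
rows(o,L)
E
```

```text
t 7.15
joint_pos [ 0.4665  0.2741 -0.2746  1.7543 -0.5198  1.3593 -1.0892]
tool_pos [0.5256 0.0369 0.1929]
orientation [-2.5285 -0.0005  0.114 ]
force [ 0.4772 -1.0505 -4.586 ]
moment [-1.6565 -0.2192 -0.007 ]
grip_width 0.009777060751566511
(array([0.5133, 0.1393, 0.1349]), np.float64(1.682679063421657), np.float64(5.949318627473943e-05)) spout [0.5018 0.2416 0.1499] [0.5026 0.2405]
{"x":0.01,"y":0.00,"z":-0.08,"ax":-0.017,"ay":0.002,"az":0.002}
{"x":0.01,"y":-0.26,"z":-0.15,"ax":-0.052,"ay":0.001,"az":0.002}
{"x":0.02,"y":-0.78,"z":-0.35,"ax":-0.104,"ay":0.001,"az":0.002}
{"x":0.02,"y":-1.44,"z":-0.66,"ax":-0.157,"ay":0.001,"az":0.002}
{"x":0.02,"y":-2.14,"z":-0.93,"ax":-0.209,"ay":0.001,"az":0.002}
{"x":0.02,"y":-2.99,"z":-1.31,"ax":-0.262,"ay":0.001,"az":0.003}
{"x":0.03,"y":-3.91,"z":-1.72,"ax":-0.314,"ay":0.001,"az":0.003}
{"x":0.03,"y":-4.92,"z":-2.17,"ax":-0.366,"ay":0.000,"az":0.003}
{"x":0.03,"y":-5.96,"z":-2.55,"ax":-0.419,"ay":0.000,"az":0.003}
{"x":0.04,"y":-7.01,"z":-2.89,"ax":-0.471,"ay":0.000,"az":0.003}
```

Call:
{"api": "carry_out", "payload": {
  "moves": [
    {"fingers": 0, "x": 0.01, "y": 0, "z": -0.08, "ax": -0.017, "ay": 0, "az": 0},
    {"fingers": 0, "x": 0.01, "y": -0.26, "z": -0.15, "ax": -0.052, "ay": 0, "az": 0},
    {"fingers": 0, "x": 0.02, "y": -0.78, "z": -0.35, "ax": -0.104, "ay": 0, "az": 0},
    {"fingers": 0, "x": 0.02, "y": -1.44, "z": -0.66, "ax": -0.157, "ay": 0, "az": 0},
    {"fingers": 0, "x": 0.02, "y": -2.14, "z": -0.93, "ax": -0.209, "ay": 0, "az": 0},
    {"fingers": 0, "x": 0.02, "y": -2.99, "z": -1.31, "ax": -0.262, "ay": 0, "az": 0},
    {"fingers": 0, "x": 0.03, "y": -3.91, "z": -1.72, "ax": -0.314, "ay": 0, "az": 0},
    {"fingers": 0, "x": 0.03, "y": -4.92, "z": -2.17, "ax": -0.366, "ay": 0, "az": 0},
    {"fingers": 0, "x": 0.03, "y": -5.96, "z": -2.55, "ax": -0.419, "ay": 0, "az": 0},
    {"fingers": 0, "x": 0.04, "y": -7.01, "z": -2.89, "ax": -0.471, "ay": 0, "az": 0}
  ]
}}

```text
t: 8.4
tool_pos: [0.5212, 0.0776, 0.2578]
orientation: [-3.002, -0.001, 0.113]
force: [-1.2, -0.2, -6.3]
grip_width: 0.0096
```

```bash
cat step.py - <<'E' | python3
from wp import *
A=trayof(o); print(A, 'spout',A[0]+(R.from_euler('z',A[1])*R.from_euler('y',A[2])).apply([.103,0,.015]),SP)
d=lambda z,a:tool(sp2o(YAW,np.radians(a),[*SP,z]),YAW,np.radians(a))
rows(o,[d(.125,a) for a in (29,32,36,40,44,48,52,55,57,58)])
E
```

```text
t 8.4
joint_pos [ 0.2104  0.0895 -0.366   1.6985 -0.1101  1.3537 -1.5882]
tool_pos [0.5212 0.0776 0.2578]
orientation [-3.0019 -0.0013  0.1132]
force [-1.22   -0.2423 -6.3208]
moment [-0.5292 -0.0344 -0.0006]
grip_width 0.00959599401405529
(array([0.5133, 0.1425, 0.1592]), np.float64(1.668948503412886), np.float64(-0.05210306092572781)) spout [0.5033 0.2441 0.1795] [0.5026 0.2405]
{"x":0.01,"y":-0.50,"z":-0.40,"ax":-0.032,"ay":-0.002,"az":0.002}
{"x":0.02,"y":-1.35,"z":-1.11,"ax":-0.085,"ay":-0.002,"az":0.002}
{"x":0.02,"y":-2.54,"z":-1.98,"ax":-0.155,"ay":-0.002,"az":0.002}
{"x":0.03,"y":-3.78,"z":-2.76,"ax":-0.224,"ay":-0.002,"az":0.002}
{"x":0.03,"y":-5.07,"z":-3.46,"ax":-0.294,"ay":-0.002,"az":0.002}
{"x":0.04,"y":-6.41,"z":-4.06,"ax":-0.364,"ay":-0.003,"az":0.002}
{"x":0.05,"y":-7.79,"z":-4.57,"ax":-0.434,"ay":-0.003,"az":0.002}
{"x":0.05,"y":-8.85,"z":-4.88,"ax":-0.486,"ay":-0.003,"az":0.002}
{"x":0.05,"y":-9.56,"z":-5.07,"ax":-0.521,"ay":-0.003,"az":0.002}
{"x":0.06,"y":-9.92,"z":-5.15,"ax":-0.539,"ay":-0.003,"az":0.002}
```

The odd "tip" printout comes from my Euler order. The tool roll confirms 27°, so I'll continue tipping.

Call:
{"api": "carry_out", "payload": {
  "moves": [
    {"fingers": 0, "x": 0.01, "y": -0.5, "z": -0.4, "ax": -0.032, "ay": 0, "az": 0},
    {"fingers": 0, "x": 0.02, "y": -1.35, "z": -1.11, "ax": -0.085, "ay": 0, "az": 0},
    {"fingers": 0, "x": 0.02, "y": -2.54, "z": -1.98, "ax": -0.155, "ay": 0, "az": 0},
    {"fingers": 0, "x": 0.03, "y": -3.78, "z": -2.76, "ax": -0.224, "ay": 0, "az": 0},
    {"fingers": 0, "x": 0.03, "y": -5.07, "z": -3.46, "ax": -0.294, "ay": 0, "az": 0},
    {"fingers": 0, "x": 0.04, "y": -6.41, "z": -4.06, "ax": -0.364, "ay": 0, "az": 0},
    {"fingers": 0, "x": 0.05, "y": -7.79, "z": -4.57, "ax": -0.434, "ay": 0, "az": 0},
    {"fingers": 0, "x": 0.05, "y": -8.85, "z": -4.88, "ax": -0.486, "ay": 0, "az": 0},
    {"fingers": 0, "x": 0.05, "y": -9.56, "z": -5.07, "ax": -0.521, "ay": 0, "az": 0},
    {"fingers": 0, "x": 0.06, "y": -9.92, "z": -5.15, "ax": -0.539, "ay": 0, "az": 0}
  ]
}}

```text
t: 9.65
tool_pos: [0.5113, 0.1688, 0.3229]
orientation: [2.742, -0.002, 0.114]
force: [0.3, -0.1, -3.1]
grip_width: 0.0098
```

```bash
sed -i "s/as_euler('zyx')/as_euler('ZYX')/" wp.py; cat look.py - <<'E' | python3
from wp import *
A=trayof(o); print(A, 'spout',A[0]+(R.from_euler('z',A[1])*R.from_euler('y',A[2])).apply([.103,0,.015]),SP)
d=lambda z,a:tool(sp2o(YAW,np.radians(a),[*SP,z]),YAW,np.radians(a))
rows(o,[d(.125,a) for a in (59,61,63,65,66)])
look('tip',130,350,150,300,220,400,80,230)
E
```

```text
t 9.65
joint_pos [-0.1775  0.2169 -0.5478  1.4951  0.4402  1.6918 -2.183 ]
tool_pos [0.5113 0.1688 0.3229]
orientation [ 2.7419 -0.0018  0.1135]
force [ 0.2754 -0.0809 -3.1151]
moment [ 0.631   0.1219 -0.0117]
grip_width 0.009764211361104655
(array([0.5102, 0.1742, 0.2048]), np.float64(1.6775660025238732), np.float64(1.0130248146143437)) spout [0.5031 0.241  0.1253] [0.5026 0.2405]
{"x":0.00,"y":-0.23,"z":-0.19,"ax":-0.017,"ay":-0.004,"az":0.001}
{"x":0.00,"y":-0.78,"z":-0.67,"ax":-0.052,"ay":-0.004,"az":0.001}
{"x":0.01,"y":-1.35,"z":-1.14,"ax":-0.087,"ay":-0.004,"az":0.001}
{"x":0.01,"y":-1.93,"z":-1.58,"ax":-0.121,"ay":-0.004,"az":0.001}
{"x":0.01,"y":-2.23,"z":-1.80,"ax":-0.139,"ay":-0.004,"az":0.001}
```

View pics/tip.png

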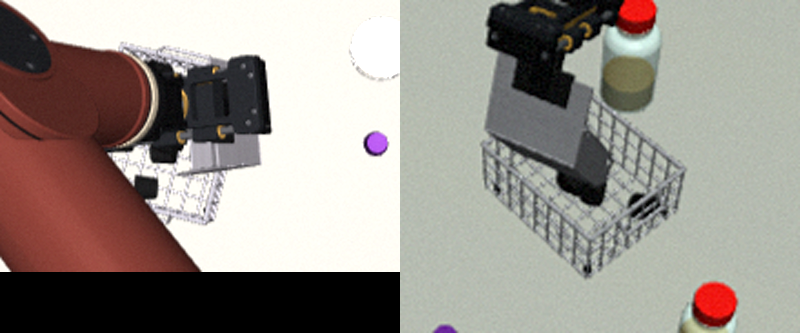

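The stoppers are sliding out: one lies at (145,187) in the left pane, and several are at (585,190) and (640,207) in the right. I'll tip to 66° and hold.

Call:
{"api": "carry_out", "payload": {
  "moves": [
    {"fingers": 0, "x": 0, "y": -0.23, "z": -0.19, "ax": -0.017, "ay": 0, "az": 0},
    {"fingers": 0, "x": 0, "y": -0.78, "z": -0.67, "ax": -0.052, "ay": 0, "az": 0},
    {"fingers": 0, "x": 0.01, "y": -1.35, "z": -1.14, "ax": -0.087, "ay": 0, "az": 0},
    {"fingers": 0, "x": 0.01, "y": -1.93, "z": -1.58, "ax": -0.121, "ay": 0, "az": 0},
    {"fingers": 0, "x": 0.01, "y": -2.23, "z": -1.8, "ax": -0.139, "ay": 0, "az": 0},
    {"fingers": 0, "x": 0.01, "y": -2.23, "z": -1.8, "ax": -0.139, "ay": 0, "az": 0},
    {"fingers": 0, "x": 0.01, "y": -2.23, "z": -1.8, "ax": -0.139, "ay": 0, "az": 0},
    {"fingers": 0, "x": 0.01, "y": -2.23, "z": -1.8, "ax": -0.139, "ay": 0, "az": 0},
    {"fingers": 0, "x": 0.01, "y": -2.23, "z": -1.8, "ax": -0.139, "ay": 0, "az": 0},
    {"fingers": 0, "x": 0.01, "y": -2.23, "z": -1.8, "ax": -0.139, "ay": 0, "az": 0}
  ]
}}

```text
t: 11.0
tool_pos: [0.5083, 0.1957, 0.3306]
orientation: [2.603, -0.001, 0.113]
force: [-0.2, 0.5, -2.0]
grip_width: 0.0097
```

```bash
cat step.py - <<'E' | python3
from wp import *
A=trayof(o); print(A, 'spout',A[0]+(R.from_euler('z',A[1])*R.from_euler('y',A[2])).apply([.103,0,.015]),SP)
# back: raise 3 cm first along with untipping about the spout
d=lambda z,a:tool(sp2o(YAW,np.radians(a),[*SP,z]),YAW,np.radians(a))
rows(o,[d(z,a) for z,a in((.127,65),(.133,62),(.14,58),(.15,52),(.157,46),(.165,39),(.17,32),(.175,26),(.178,21),(.18,17))])
E
```

```text
t 11.0
joint_pos [-0.2967  0.3022 -0.565   1.4322  0.5605  1.8176 -2.2913]
tool_pos [0.5083 0.1957 0.3306]
orientation [ 2.6034 -0.0014  0.1132]
force [-0.2012  0.4853 -2.0087]
moment [0.945  0.1466 0.006 ]
grip_width 0.009651114176838116
(array([0.5091, 0.1848, 0.2128]), np.float64(1.6756943769440786), np.float64(1.1515479133495683)) spout [0.5032 0.2402 0.1249] [0.5026 0.2405]
{"x":-0.00,"y":0.34,"z":0.04,"ax":0.017,"ay":-0.004,"az":0.001}
{"x":-0.00,"y":1.42,"z":0.32,"ax":0.069,"ay":-0.004,"az":0.001}
{"x":-0.01,"y":2.74,"z":0.82,"ax":0.139,"ay":-0.004,"az":0.001}
{"x":-0.02,"y":4.54,"z":1.75,"ax":0.244,"ay":-0.003,"az":0.001}
{"x":-0.03,"y":6.00,"z":3.06,"ax":0.349,"ay":-0.003,"az":0.001}
{"x":-0.04,"y":7.43,"z":4.73,"ax":0.471,"ay":-0.003,"az":0.001}
{"x":-0.04,"y":8.42,"z":6.77,"ax":0.593,"ay":-0.002,"az":0.001}
{"x":-0.05,"y":9.05,"z":8.51,"ax":0.698,"ay":-0.002,"az":0.002}
{"x":-0.06,"y":9.35,"z":10.08,"ax":0.785,"ay":-0.002,"az":0.002}
{"x":-0.06,"y":9.45,"z":11.38,"ax":0.855,"ay":-0.002,"az":0.002}
```

Call:
{"api": "carry_out", "payload": {
  "moves": [
    {"fingers": 0, "x": 0, "y": 0.34, "z": 0.04, "ax": 0.017, "ay": 0, "az": 0},
    {"fingers": 0, "x": 0, "y": 1.42, "z": 0.32, "ax": 0.069, "ay": 0, "az": 0},
    {"fingers": 0, "x": -0.01, "y": 2.74, "z": 0.82, "ax": 0.139, "ay": 0, "az": 0},
    {"fingers": 0, "x": -0.02, "y": 4.54, "z": 1.75, "ax": 0.244, "ay": 0, "az": 0},
    {"fingers": 0, "x": -0.03, "y": 6.0, "z": 3.06, "ax": 0.349, "ay": 0, "az": 0},
    {"fingers": 0, "x": -0.04, "y": 7.43, "z": 4.73, "ax": 0.471, "ay": 0, "az": 0},
    {"fingers": 0, "x": -0.04, "y": 8.42, "z": 6.77, "ax": 0.593, "ay": 0, "az": 0},
    {"fingers": 0, "x": -0.05, "y": 9.05, "z": 8.51, "ax": 0.698, "ay": 0, "az": 0},
    {"fingers": 0, "x": -0.06, "y": 9.35, "z": 10.08, "ax": 0.785, "ay": 0, "az": 0},
    {"fingers": 0, "x": -0.06, "y": 9.45, "z": 11.38, "ax": 0.855, "ay": 0, "az": 0}
  ]
}}

```text
t: 12.25
tool_pos: [0.5237, 0.0551, 0.2813]
orientation: [-2.823, -0.003, 0.111]
force: [0.1, 0.9, -2.1]
grip_width: 0.0098
```

```bash
cat look.py - <<'E' | python3
from wp import *
A=trayof(o); print(A)
m=np.load('poses.npz')['mat']
B=(A[0]*.5+.5*np.array([m[0],m[1],.16]),1.75,0.); B[0][2]=.16
rows(o,ease(A,B))
look('emp',130,350,150,300,220,400,80,230)
E
```

```text
t 12.25
joint_pos [ 0.3251  0.1073 -0.3189  1.661  -0.2859  1.4209 -1.4031]
tool_pos [0.5237 0.0551 0.2813]
orientation [-2.8235 -0.0027  0.111 ]
force [ 0.1376  0.943  -2.1363]
moment [-0.6497 -0.0185  0.0618]
grip_width 0.009805172094572379
(array([0.5141, 0.1364, 0.1959]), np.float64(1.678797684118724), np.float64(0.2952532672717767))
{"x":-0.05,"y":0.53,"z":-0.02,"ax":0.007,"ay":-0.003,"az":-0.000}
{"x":-0.23,"y":2.07,"z":-0.07,"ax":0.028,"ay":-0.004,"az":-0.005}
{"x":-0.51,"y":4.45,"z":-0.15,"ax":0.061,"ay":-0.007,"az":-0.012}
{"x":-0.85,"y":7.45,"z":-0.23,"ax":0.102,"ay":-0.011,"az":-0.021}
{"x":-1.23,"y":10.76,"z":-0.29,"ax":0.148,"ay":-0.015,"az":-0.031}
{"x":-1.60,"y":14.06,"z":-0.34,"ax":0.193,"ay":-0.021,"az":-0.041}
{"x":-1.93,"y":17.01,"z":-0.36,"ax":0.234,"ay":-0.026,"az":-0.050}
{"x":-2.19,"y":19.35,"z":-0.37,"ax":0.267,"ay":-0.030,"az":-0.056}
{"x":-2.35,"y":20.85,"z":-0.37,"ax":0.288,"ay":-0.033,"az":-0.061}
{"x":-2.41,"y":21.36,"z":-0.37,"ax":0.295,"ay":-0.034,"az":-0.062}
```

View pics/emp.png

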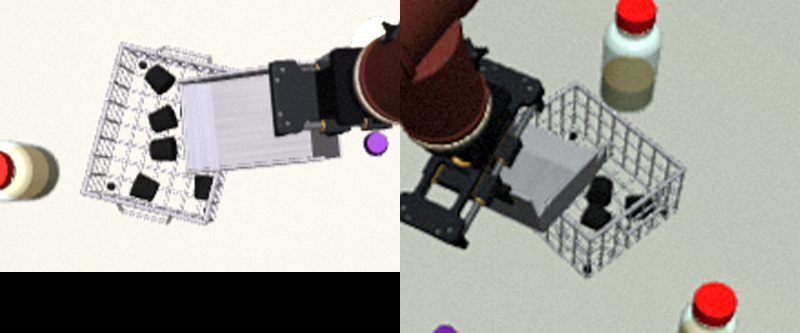

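Five stoppers are visible in the basket at (159,79), (163,118), (163,150), (145,187) and (204,186). The visible tray floor is bare, so the sixth is probably under the tray. I'll move off and check.

Call:
{"api": "carry_out", "payload": {
  "moves": [
    {"fingers": 0, "x": -0.05, "y": 0.53, "z": 0, "ax": 0.007, "ay": 0, "az": 0},
    {"fingers": 0, "x": -0.23, "y": 2.07, "z": -0.07, "ax": 0.028, "ay": -0.004, "az": -0.005},
    {"fingers": 0, "x": -0.51, "y": 4.45, "z": -0.15, "ax": 0.061, "ay": -0.007, "az": -0.012},
    {"fingers": 0, "x": -0.85, "y": 7.45, "z": -0.23, "ax": 0.102, "ay": -0.011, "az": -0.021},
    {"fingers": 0, "x": -1.23, "y": 10.76, "z": -0.29, "ax": 0.148, "ay": -0.015, "az": -0.031},
    {"fingers": 0, "x": -1.6, "y": 14.06, "z": -0.34, "ax": 0.193, "ay": -0.021, "az": -0.041},
    {"fingers": 0, "x": -1.93, "y": 17.0, "z": -0.36, "ax": 0.234, "ay": -0.026, "az": -0.05},
    {"fingers": 0, "x": -2.19, "y": 19.35, "z": -0.37, "ax": 0.267, "ay": -0.03, "az": -0.056},
    {"fingers": 0, "x": -2.35, "y": 20.85, "z": -0.37, "ax": 0.288, "ay": -0.033, "az": -0.061},
    {"fingers": 0, "x": -2.41, "y": 21.36, "z": -0.37, "ax": 0.295, "ay": -0.034, "az": -0.062}
  ]
}}

```text
t: 13.6
tool_pos: [0.5213, -0.1528, 0.2165]
orientation: [-2.53, 0.004, 0.178]
force: [0.2, 1.0, -2.3]
grip_width: 0.0096
```

```bash
cat > rest.py <<'E'
E
cat look.py - <<'E' | python3
from wp import *
A=trayof(o); print(A)
m=np.load('poses.npz')['mat']
B=(np.array([m[0],m[1],.10]),m[2],0.)
rows(o,ease(A,B)); 
look('mid',170,360,160,285,130,330,100,250)
p,d,K,T=load('mid_top.npz'); g=p.max(2); k=(g<45).astype(np.uint8); k[:165]=0;k[280:]=0;k[:,:175]=0;k[:,270:]=0
n,l,s,c=cv2.connectedComponentsWithStats(k); print([(s[i,4],c[i].round()) for i in range(1,n) if s[i,4]>15])
E
```

```text
t 13.6
joint_pos [ 0.6239  0.4185 -0.1545  1.502  -0.4114  1.6186 -0.8607]
tool_pos [ 0.5213 -0.1528  0.2165]
orientation [-2.5299  0.004   0.1779]
force [ 0.2394  1.0048 -2.2989]
moment [-1.1933 -0.2173  0.0116]
grip_width 0.009571677770239843
(array([ 0.5022, -0.0516,  0.1584]), np.float64(1.7465858077419203), np.float64(0.0017328373067024838))
{"x":-0.11,"y":0.44,"z":-0.13,"ax":0.000,"ay":0.003,"az":-0.004}
{"x":-0.35,"y":1.72,"z":-0.52,"ax":0.000,"ay":-0.000,"az":-0.009}
{"x":-0.72,"y":3.70,"z":-1.12,"ax":0.000,"ay":-0.005,"az":-0.016}
{"x":-1.19,"y":6.21,"z":-1.87,"ax":0.001,"ay":-0.012,"az":-0.024}
{"x":-1.72,"y":8.98,"z":-2.71,"ax":0.001,"ay":-0.018,"az":-0.034}
{"x":-2.24,"y":11.75,"z":-3.55,"ax":0.001,"ay":-0.025,"az":-0.044}
{"x":-2.71,"y":14.25,"z":-4.30,"ax":0.001,"ay":-0.031,"az":-0.053}
{"x":-3.09,"y":16.24,"z":-4.90,"ax":0.001,"ay":-0.036,"az":-0.060}
{"x":-3.33,"y":17.51,"z":-5.28,"ax":0.002,"ay":-0.039,"az":-0.064}
{"x":-3.41,"y":17.95,"z":-5.41,"ax":0.002,"ay":-0.041,"az":-0.066}
[(np.int32(164), array([217., 193.])), (np.int32(162), array([235., 208.])), (np.int32(164), array([219., 216.])), (np.int32(165), array([220., 232.])), (np.int32(157), array([209., 253.])), (np.int32(114), array([241., 253.]))]
```

View pics/mid.png

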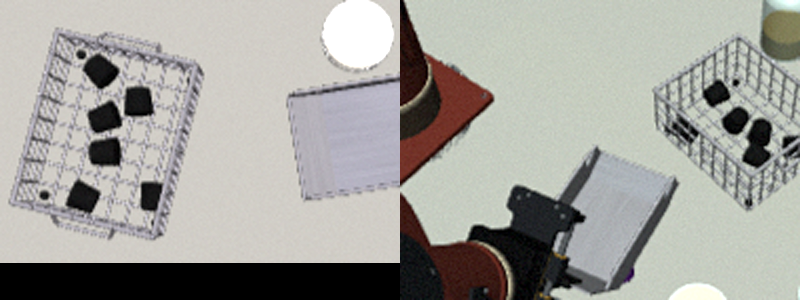

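All six are in the basket, at left-pane (100,70), (138,101), (104,117), (104,152), (82,195) and (151,195). The tray is empty and nothing is on the bench. Next I'll go above the mat.

Call:
{"api": "carry_out", "payload": {
  "moves": [
    {"fingers": 0, "x": -0.11, "y": 0.44, "z": -0.13, "ax": 0, "ay": 0, "az": -0.004},
    {"fingers": 0, "x": -0.35, "y": 1.72, "z": -0.52, "ax": 0, "ay": 0, "az": -0.009},
    {"fingers": 0, "x": -0.72, "y": 3.7, "z": -1.12, "ax": 0, "ay": -0.005, "az": -0.016},
    {"fingers": 0, "x": -1.19, "y": 6.21, "z": -1.87, "ax": 0, "ay": -0.012, "az": -0.024},
    {"fingers": 0, "x": -1.72, "y": 8.98, "z": -2.71, "ax": 0, "ay": -0.018, "az": -0.034},
    {"fingers": 0, "x": -2.24, "y": 11.75, "z": -3.55, "ax": 0, "ay": -0.025, "az": -0.044},
    {"fingers": 0, "x": -2.71, "y": 14.25, "z": -4.3, "ax": 0, "ay": -0.031, "az": -0.053},
    {"fingers": 0, "x": -3.09, "y": 16.24, "z": -4.9, "ax": 0, "ay": -0.036, "az": -0.06},
    {"fingers": 0, "x": -3.33, "y": 17.51, "z": -5.28, "ax": 0, "ay": -0.039, "az": -0.064},
    {"fingers": 0, "x": -3.41, "y": 17.95, "z": -5.41, "ax": 0.002, "ay": -0.041, "az": -0.066}
  ]
}}

```text
t: 14.95
tool_pos: [0.5188, -0.3345, 0.1574]
orientation: [-2.527, -0.0, 0.255]
force: [0.8, 0.9, -3.7]
grip_width: 0.0096
```

```bash
cat look.py - <<'E' | python3
from wp import *
A=trayof(o); print(A)
m=np.load('poses.npz')['mat']
T=lambda h:tool([m[0],m[1],.003+h],m[2],0.)
rows(o,[T(h) for h in(.09,.075,.055,.035,.022,.015,.01,.008,.008)])
look('abv',340,520,170,305,80,280,180,330)
# refine: does the held tray match prediction? floor plane + outline
p,d,K,Tc=load('abv_top.npz'); C=cloud(d,K,Tc); r=R.from_euler('zy',[A[1],0])  
r=R.from_euler('ZY',[A[1],A[2]])
Q=(C.reshape(-1,3)-A[0])@r.as_matrix(); 
k=(abs(Q[:,0])<.055)&(abs(Q[:,1])<.05)&(abs(Q[:,2]-.003)<.015)
X=np.c_[Q[k][:,:2],np.ones(k.sum())]; print(k.sum(),np.linalg.lstsq(X,Q[k][:,2],rcond=None)[0])
w=(abs(Q[:,0])<.05)&(Q[:,2]>.035)&(Q[:,2]<.055)&(abs(Q[:,1])<.075)
print('walls y',np.median(Q[w&(Q[:,1]>0)][:,1]),np.median(Q[w&(Q[:,1]<0)][:,1]))
e=(abs(Q[:,1])<.045)&(Q[:,2]>0)&(Q[:,2]<.03)&(Q[:,0]>.05)&(Q[:,0]<.13); print('spout x',np.percentile(Q[e][:,0],[98,99.5]),Q[e][:,0].max())
E
```

```text
t 14.95
joint_pos [ 0.7508  0.6994 -0.0837  1.1933 -0.3042  1.7514 -0.6208]
tool_pos [ 0.5188 -0.3345  0.1574]
orientation [-2.5274 -0.      0.2549]
force [ 0.8073  0.9338 -3.7002]
moment [-1.1867 -0.303  -0.0243]
grip_width 0.00958775298073226
(array([ 0.4921, -0.2348,  0.0996]), np.float64(1.8236430278379077), np.float64(-0.0008424779321951625))
{"x":0.04,"y":0.35,"z":0.55,"ax":-0.001,"ay":0.000,"az":-0.000}
{"x":0.04,"y":1.21,"z":1.77,"ax":-0.001,"ay":0.000,"az":-0.000}
{"x":0.04,"y":2.37,"z":3.41,"ax":-0.001,"ay":0.000,"az":-0.000}
{"x":0.04,"y":3.52,"z":5.04,"ax":-0.001,"ay":0.000,"az":-0.000}
{"x":0.04,"y":4.27,"z":6.10,"ax":-0.001,"ay":0.000,"az":-0.000}
{"x":0.04,"y":4.67,"z":6.68,"ax":-0.001,"ay":0.000,"az":-0.000}
{"x":0.04,"y":4.96,"z":7.08,"ax":-0.001,"ay":0.000,"az":-0.000}
{"x":0.04,"y":5.07,"z":7.25,"ax":-0.001,"ay":0.000,"az":-0.000}
{"x":0.04,"y":5.07,"z":7.25,"ax":-0.001,"ay":0.000,"az":-0.000}
1743 [ 0.001  -0.0021  0.0022]
walls y 0.05808093852943792 -0.0587079666267201
spout x [0.1056 0.1063] 0.10667713594936296
```

The held tray matches the prediction: level to 0.002, walls symmetric, spout at 105 mm against 103. I'll lower it to 8 mm above the mat.

Call:
{"api": "carry_out", "payload": {
  "moves": [
    {"fingers": 0, "x": 0.04, "y": 0.35, "z": 0.55, "ax": 0, "ay": 0, "az": 0},
    {"fingers": 0, "x": 0.04, "y": 1.21, "z": 1.77, "ax": 0, "ay": 0, "az": 0},
    {"fingers": 0, "x": 0.04, "y": 2.37, "z": 3.41, "ax": 0, "ay": 0, "az": 0},
    {"fingers": 0, "x": 0.04, "y": 3.52, "z": 5.04, "ax": 0, "ay": 0, "az": 0},
    {"fingers": 0, "x": 0.04, "y": 4.27, "z": 6.1, "ax": 0, "ay": 0, "az": 0},
    {"fingers": 0, "x": 0.04, "y": 4.67, "z": 6.68, "ax": 0, "ay": 0, "az": 0},
    {"fingers": 0, "x": 0.04, "y": 4.96, "z": 7.08, "ax": 0, "ay": 0, "az": 0},
    {"fingers": 0, "x": 0.04, "y": 5.07, "z": 7.25, "ax": 0, "ay": 0, "az": 0},
    {"fingers": 0, "x": 0.04, "y": 5.07, "z": 7.25, "ax": 0, "ay": 0, "az": 0}
  ]
}}

```text
t: 16.18
tool_pos: [0.5196, -0.3332, 0.0697]
orientation: [-2.528, -0.001, 0.256]
force: [-0.1, 0.3, -3.1]
grip_width: 0.0098
```

```bash
cat step.py - <<'E' | python3
from wp import *
A=trayof(o); print(A); m=P['mat']
rows(o,[tool([m[0],m[1],.003+h],m[2],0.) for h in(.005,.003,.001,0)])
E
```

```text
t 16.175
joint_pos [ 0.7506  0.7722 -0.0845  1.2583 -0.2935  1.6198 -0.5778]
tool_pos [ 0.5196 -0.3332  0.0697]
orientation [-2.5278 -0.0009  0.2558]
force [-0.0892  0.2607 -3.0987]
moment [-1.239  -0.3484 -0.0443]
grip_width 0.00979208170476191
(array([ 0.4929, -0.2336,  0.0118]), np.float64(1.824469692871958), np.float64(-0.0004375547193902207))
{"x":-0.08,"y":0.28,"z":0.27,"ax":-0.000,"ay":0.000,"az":0.001}
{"x":-0.08,"y":0.39,"z":0.43,"ax":-0.000,"ay":0.000,"az":0.001}
{"x":-0.08,"y":0.51,"z":0.60,"ax":-0.000,"ay":0.000,"az":0.001}
{"x":-0.08,"y":0.56,"z":0.68,"ax":-0.000,"ay":0.000,"az":0.001}
```

Call:
{"api": "carry_out", "payload": {
  "moves": [
    {"fingers": 0, "x": -0.08, "y": 0.28, "z": 0.27, "ax": 0, "ay": 0, "az": 0},
    {"fingers": 0, "x": -0.08, "y": 0.34, "z": 0.35, "ax": 0, "ay": 0, "az": 0},
    {"fingers": 0, "x": -0.08, "y": 0.39, "z": 0.43, "ax": 0, "ay": 0, "az": 0},
    {"fingers": 0, "x": -0.08, "y": 0.45, "z": 0.52, "ax": 0, "ay": 0, "az": 0},
    {"fingers": 0, "x": -0.08, "y": 0.51, "z": 0.6, "ax": 0, "ay": 0, "az": 0},
    {"fingers": 0, "x": -0.08, "y": 0.54, "z": 0.65, "ax": 0, "ay": 0, "az": 0},
    {"fingers": 0, "x": -0.08, "y": 0.54, "z": 0.65, "ax": 0, "ay": 0, "az": 0}
  ]
}}

```text
t: 17.05
tool_pos: [0.5192, -0.3342, 0.062]
orientation: [-2.528, -0.001, 0.256]
force: [-0.2, -1.9, 4.0]
grip_width: 0.0098
```

```bash
cat step.py - <<'E' | python3
from wp import *
print(trayof(o))
E
```

```text
t 17.05
joint_pos [ 0.7518  0.7801 -0.084   1.2615 -0.2925  1.6092 -0.5728]
tool_pos [ 0.5192 -0.3342  0.062 ]
orientation [-2.5281 -0.0015  0.2557]
force [-0.2456 -1.9256  4.    ]
moment [-0.412   0.0696  0.1432]
grip_width 0.00981903607481439
(array([ 0.4926, -0.2346,  0.0041]), np.float64(1.824364305279521), np.float64(-0.00011857012062077565))
```

The tray is in contact: force went from −3 to +4 N. I'll release and withdraw along the tool axis.

Call:
{"api": "carry_out", "payload": {
  "moves": [
    {"fingers": 1.4, "x": 0, "y": 0, "z": 0, "ax": 0, "ay": 0, "az": 0},
    {"fingers": 2.0, "x": 0, "y": 0, "z": 0, "ax": 0, "ay": 0, "az": 0},
    {"fingers": 3.0, "x": 0, "y": 0, "z": 0, "ax": 0, "ay": 0, "az": 0},
    {"fingers": 5.0, "x": 0, "y": 0, "z": 0, "ax": 0, "ay": 0, "az": 0},
    {"fingers": 5.0, "x": 0, "y": 0, "z": 0, "ax": 0, "ay": 0, "az": 0},
    {"fingers": 5.0, "x": 0, "y": 0, "z": -1, "ax": 0, "ay": 0, "az": 0},
    {"fingers": 5.0, "x": 0, "y": 0, "z": -3, "ax": 0, "ay": 0, "az": 0},
    {"fingers": 5.0, "x": 0, "y": 0, "z": -7, "ax": 0, "ay": 0, "az": 0},
    {"fingers": 5.0, "x": 0, "y": 0, "z": -12, "ax": 0, "ay": 0, "az": 0},
    {"fingers": 5.0, "x": 0, "y": 0, "z": -18, "ax": 0, "ay": 0, "az": 0}
  ]
}}

```text
t: 18.3
tool_pos: [0.545, -0.4352, 0.211]
orientation: [-2.528, -0.001, 0.256]
force: [1.3, -0.7, -0.1]
grip_width: 0.0495
```

Call:
{"api": "carry_out", "payload": {
  "moves": [
    {"fingers": 5.0, "x": 0, "y": 0, "z": -4, "ax": 0, "ay": 0, "az": 0},
    {"fingers": 5.0, "x": 0, "y": 4, "z": -6, "ax": 0, "ay": 0, "az": 0},
    {"fingers": 5.0, "x": 0, "y": 4, "z": -6, "ax": 0, "ay": 0, "az": 0}
  ]
}}

```text
t: 18.68
tool_pos: [0.5494, -0.4842, 0.2216]
orientation: [-2.551, -0.016, 0.243]
force: [-0.9, -0.3, -1.6]
grip_width: 0.0501
```

```bash
cat look.py - <<'E' | python3
look('fin',150,500,90,320,80,400,80,340)
p,d,K,T=load('fin_top.npz'); C=cloud(d,K,T); m=np.load('poses.npz')['mat']
r=R.from_euler('z',m[2]).as_matrix(); Q=(C.reshape(-1,3)-[m[0],m[1],.003])@r
k=(abs(Q[:,0])<.05)&(abs(Q[:,1])<.05)&(abs(Q[:,2]-.003)<.015); X=np.c_[Q[k][:,:2],np.ones(k.sum())]; print(k.sum(),np.linalg.lstsq(X,Q[k][:,2],rcond=None)[0])
w=(abs(Q[:,0])<.05)&(Q[:,2]>.035)&(Q[:,2]<.055)&(abs(Q[:,1])<.08)
print('walls',np.median(Q[w&(Q[:,1]>0)][:,1]),np.median(Q[w&(Q[:,1]<0)][:,1]))
# change vs first picture outside tray/arm
p0,d0,_,_=load('top0.npz'); df=(np.abs(p.astype(int)-p0).max(2)>40)
cv2.imwrite('diff.png',df*255); n,l,s,c=cv2.connectedComponentsWithStats(df.astype(np.uint8)); print([(s[i].tolist()) for i in range(1,n) if s[i,4]>12])
E
```

```text
t 18.675
joint_pos [ 0.8754  0.9974 -0.2352  0.542  -0.1719  2.0895 -0.6748]
tool_pos [ 0.5494 -0.4842  0.2216]
orientation [-2.5514 -0.0164  0.2426]
force [-0.9442 -0.2735 -1.6482]
moment [-0.6215 -0.0727  0.0152]
grip_width 0.05013565237310447
1341 [-0.002   0.0024  0.0034]
walls 0.058132487175677094 -0.058649961619956455
[[209, 185, 18, 17, 193], [453, 197, 22, 57, 508], [543, 196, 17, 14, 175], [229, 201, 14, 15, 186], [211, 207, 17, 16, 183], [416, 208, 16, 4, 31], [396, 212, 37, 5, 40], [388, 216, 54, 40, 1113], [212, 225, 16, 14, 192], [201, 245, 17, 16, 178], [237, 246, 10, 15, 123], [356, 326, 204, 94, 9285]][ WARN:0@4.456] global loadsave.cpp:1063 imwrite_ Unsupported depth image for selected encoder is fallbacked to CV_8U.
```

View pics/fin.png

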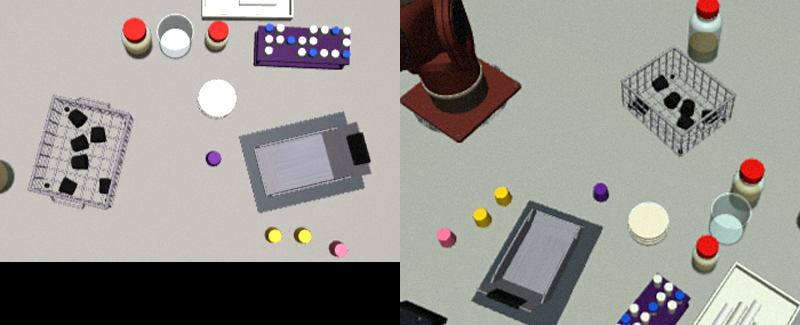

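The tray is empty, level and centred on the mat, and the six stoppers are in the basket. The picture differences show only stoppers, tray and arm. Joint 6 is close to its limit, so I'll ease off it before handing in.

Call:
{"api": "carry_out", "payload": {
  "moves": [
    {"fingers": 5.0, "x": 0, "y": 0, "z": 0, "ax": -0.12, "ay": 0, "az": 0},
    {"fingers": 5.0, "x": 0, "y": 0, "z": 0, "ax": -0.25, "ay": 0, "az": 0},
    {"fingers": 5.0, "x": 0, "y": 0, "z": 0, "ax": -0.3, "ay": 0, "az": 0},
    {"fingers": 5.0, "x": 0, "y": 0, "z": 0, "ax": -0.3, "ay": 0, "az": 0}
  ]
}}

```text
t: 19.27
tool_pos: [0.5504, -0.4809, 0.2256]
orientation: [-2.853, -0.017, 0.246]
force: [0.1, -0.0, -0.5]
grip_width: 0.0505
```

```bash
python3 - <<'E'
from workcell import manip
o=manip.get_obs(); print(o['joint_pos'],o['joint_vel'],o['tool_pos']); print(manip.hand_in())
E
```

```text
[ 0.84528847  0.71619579 -0.20659873  0.92617565 -0.05221309  1.73061915
 -0.65112375] [ 0.0142327   0.05623133  0.00869659 -0.03678071 -0.00524503  0.0279087
  0.00317035] [ 0.55037772 -0.48088906  0.22562748]
the job is handed in; nothing more can be done
None
```

I took the tray by its grip and tipped it to 66° with the spout about 25 mm above the basket rim. I then stood it back on the mat and handed in at about 19 s.

**Checks that passed**
- **Stoppers:** all six show in the basket in the last pictures, and the tray is empty.
- **Tray:** it is level to about 0.003 rad. Its side walls sit symmetric about the mat's centre line, and before release its origin was within about 1 mm of the mat centre.
- **Bench:** comparing the top view before and after shows changes only at the stoppers, the tray and the arm. Neither the basket nor anything else the top camera sees has moved.

**Irregularities**
- One move was refused because it lacked some keys; the arm did not move.
- One tilt printout was wrong because of my angle order; I corrected it, and it did not affect the moves.
- While withdrawing, joint 6 reached 2.0895 against its 2.09 limit. I backed it off to 1.73 before handing in. No reading I took was past the limit.

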